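# Clamp the glued pen block in the one-hand bar clamp

## Robot

A 6-joint arm with a two-finger parallel gripper is mounted at the origin on a cart in front of the work surface, level with it; the furniture and walls round the work are solid. World frame = base frame: x ahead of the robot, y to its left, z up, the work surface at z = 0. Lengths are in m, angles in rad, forces in N, time in s.
With the tool pointing down it reaches from about 0.275 to 0.85 m from the base axis. Payload 19 kg.
Tool frame: the origin (TCP) lies at the very end of the fingers, on their centre line; the grasp point (between the pads) lies 19 mm behind it; z points along the fingers, y is the line along which they close (so a half turn about z gives the same grasp; the last joint's range is limited). The gripper opens to 85 mm and grips with 20 to 120 N. Pads are 22 mm wide; open, the fingers measure 114 mm over their backs; the gripper's body (76 mm by 85 mm) begins 54 mm behind the grasp point. The pads swing forward as they close: fully open they stand 13 mm farther back than shut.
Start: joints at [1.047, 0.15, 1.437, -0, 1.554, -0.134], TCP at [0.219, 0.532, 0.231] pointing down, gripper open.
Joint ranges: [-2.8, 2.8], [-0.68, 2.1], [0.12, 2.68], [-1.39, 4.53], [0.16, 2.79], [-2.81, 2.81]. Speed limits (rad/s): [1.89, 1.89, 2.22, 3.01, 3.01, 3.01].

## Interface

Orientations are given as a unit quaternion [x, y, z, w].
In Python, from plant import bot gives the robot as it stands.
- The arm moves only by the tool play_rows, never from a script. Its argument "rows" is text: rows parted by semicolons, each of 5 numbers parted by spaces: the closure, from 0 (fully open) to 1 (shut), then the shift along the world's x, y, z in m, then the turn about the world's z in rad. In form: claw x y z roll; .... A call has 1 to 20 rows; each row shifts and turns the commanded pose from where the row before left it; what a row does not reach is not made up. A row lasts 1/12 s, in which the tool goes at most 41.7 mm and 7.16 degrees, less where a joint would pass 70% of its speed; a pose out of reach is approached as far as the arm can. A call is refused whole if a number of a shift passes 0.0417 or a number of a turn 0.125, either way. A call with a gripper value outside its range is refused whole. The fingers move at their own pace and stop on an object; "grip_force" is the grip in N (left out, the last holds). Time passes only in rows, so rows that do not move let the fingers close. It gives the time, the measured TCP pose, the force, the opening and the grip force at its end, in the units of the state.
- bot.get_obs(): the state, without advancing time (a new reading comes with each control period).
- bot.snapshot(name): name is "scene" or "side" or "wrist"; returns the picture (480x640x3 uint8, red, green, blue); there is no depth.
- bot.camera_params(name): a dict with "fovy" (degrees; the focal length in pixels is half the picture's height over the tangent of half this angle, whatever the lens; pixels are square), "cx", "cy" (the principal point, pixels), "rvec" (rotation vector, rad) and "tvec" (3), from world to camera coordinates, as OpenCV has them. Camera axes: x right, y down, z forward; pixel columns grow to the right and rows downward; lengths in m; the calibration is good to about 2 mm. A picture is of the moment at which its call begins: read the wrist's pose just before it. camera_params takes no time and is no camera call; for the wrist camera it gives the pose at the moment of the call.
- bot.sign_off(): hands the job in; it is judged then, once.
The state is a dict: "clock": time; "qpos": joint angles; "joint_vel": joint speeds; "tau": joint torques, N m; "ee_pos": TCP position; "orientation": TCP orientation; "ft_force": force on the tool from outside, world axes, zero at the start; "wrist_torque": the same for the moment, N m; "width": opening from 0.0 (shut) to 1.0 (fully open); "grasp_force": force on a finger pad.
Only numpy, scipy, OpenCV 4.12 (cv2) and the standard library are available. Lean on these libraries where they do the work, as an engineer would, in place of code of your own. Each camera call takes 0.05 s, during which the arm holds its last target. There are 200 camera calls.

## Task

The two-tone wooden pen block has just been glued: stand it upright in the bar clamp, on the aluminium rails and centred between the jaws, with its light and dark halves facing the two jaws, and let go of it. Then squeeze the clamp's orange trigger again and again, letting it spring back each time, until the sliding jaw holds the block firmly (its sprung pad clearly pushed in, but never driven hard home, which would crush the joint), and leave the trigger released. Move the jaw only with the trigger, and leave the other things on the desk alone.

Things in the scene. Friction and masses are not known exactly. Their poses are not given: they have to be found in the camera images.
- block_center (a point): Pen block: loose wooden block 48 (its x) x 40 (its y) x 36 mm high, light wood on its +y half, dark on its -y half, four pen holes in the top, about 90 g. This point is its centre, 18 mm above its underside. The glue joint lies across its y axis, so its y must lie along the clamp's y (either way round); grasp it across its x (48 mm).
- block: The same pen block; origin at the centre of its underside, z up.
- clamp: One-hand bar clamp screwed down on a wooden board 90 x 285 x 12 mm. Origin on the desk under the fixed jaw's face, z up; y runs along the bar from the handle end (-y) to the sliding jaw (+y). The black body is 42 mm wide, top at z = 58 mm, y = -95 to -12 mm. Upright on it stand the rigid black handle and, in front of it, the orange trigger. Behind it the bar comes out as it closes.
- rail_middle (a point): Middle of the top of the two aluminium rails that carry the work, 40 mm above the clamp's origin, 42.5 mm in front of the fixed jaw. The rails are 64 mm over all in the clamp's x and run from 5 to 140 mm in front of the fixed jaw; the 16 mm slot between them is for the jaw. A seated block's centre is 58 mm above the clamp's origin, at x = 0.
- fixed_jaw (a point): Centre of the face of the fixed jaw (dark steel plate with orange pad, 38 mm wide, top 74 mm above the clamp's origin), 58 mm above the clamp's origin; it faces the clamp's +y.
- bar: The sliding bar with the far jaw. Origin at the centre of the front face of its sprung rubber pad when the pad is out, 58 mm above the clamp's origin: its y in the clamp's frame is the jaw opening (60 to 85 mm at the start; least possible 25). Pad 32 mm wide, z = 43 to 73 mm; the steel jaw behind reaches z = 76 mm and 38 mm past the origin. A pawl holds the bar in steps of 5 mm.
- jaw_top (a point): Top middle of the sliding steel jaw, 25 mm behind the pad's face. The pad in front of it sits on a spring: it begins to give at 5 N, gives 1 mm more per 0.9 N and is hard home after 12 mm (16 N); the green rod between pad and jaw gets shorter. Firm means over 8 N on the block (pad in 3.5 mm or more) with the trigger released; over 30 N (driven hard home) crushes the joint.
- trigger (a joint): Angle of the trigger (rad): 0 released (a spring returns it), 0.30 fully squeezed to the handle. A full squeeze shuts the jaw by about 10 mm (two steps) and the jaw stays, springing back 5 mm at most, when the trigger returns. Moving it takes 2 to 4 N at trigger_front; the jaw then presses with about the rest of the force, less 3 N of friction: 20 to 25 N makes it firm.
- trigger_front (a point): Centre of the trigger's front face (towards the jaws), 105 mm above the clamp's origin. The trigger is 20 mm wide in x, 12 mm thick, pivots 47 mm below this point, top at z = 130 mm. This point moves 14 mm towards the handle (the clamp's -y) in a full squeeze, from y = -32 to -46 mm in the clamp's frame.
- handle_back (a point): Centre of the handle's rear face (away from the jaws), 105 mm above the clamp's origin, y = -82 mm in the clamp's frame. Handle 20 mm thick, 24 mm wide, top at z = 128 mm. Handle and trigger measure 50 mm over all released, 36 mm squeezed. The handle does not yield: fingers that close evenly about a fixed point should be centred on the squeezed pair, 18 mm in front of this face.
- glue: Bystander: upright green and white glue stick, 28 mm across, 94 mm high; origin at the centre of its underside. Leave alone.
- stapler: Bystander: red and black stapler, 150 x 34 x 42 mm; origin at the centre of its underside. Leave alone.
- tape: Bystander: roll of clear-brown adhesive tape lying flat, 96 mm across, 25 mm high; origin at the centre of its underside. Leave alone.
- marker: Bystander: blue and white marker pen, 135 mm long, lying; origin at the centre of its underside. Leave alone.
- notebook: Bystander: purple notebook, 210 x 152 x 14 mm; origin at the centre of its underside. Leave alone.
- eraser: Bystander: white eraser in a brown sleeve, 55 x 23 x 13 mm; origin at the centre of its underside. Leave alone.
Things that resemble listed ones, but are neither listed nor needed, are in the scene too. Of the things like the block, leave any that is pink; of the rest the larger one is meant.

How it is judged:
On the way, in this order (a step that is already met when the one before it is completed fails the run):
1. the block stands on the rails between the jaws, its joint square to the bar (within 0.2 rad), let go and not yet clamped (x of block_center in the frame of clamp between -0.014 and 0.014 m and z of block_center in the frame of clamp between 0.054 and 0.063 m and y of block_center in the frame of clamp between 0.012 and 0.072 m and angle between block_center's own z axis and vertical below 0.12 rad and contact force between the fingers and block below 0.1 N and angle between the y axis of block and the y axis of clamp, either way round below 0.2 rad and contact force between bar and block below 3 N), for 0.2 s.
2. the sliding jaw presses on the block with more than 8 N while the trigger is released (x of block_center in the frame of clamp between -0.014 and 0.014 m and z of block_center in the frame of clamp between 0.054 and 0.063 m and y of block_center in the frame of clamp between 0.012 and 0.072 m and angle between block_center's own z axis and vertical below 0.12 rad and contact force between the fingers and block below 0.1 N and contact force between bar and block above 8 N and value of joint trigger below 0.05 rad), for 0.2 s.
At the end, for the whole second after the job is handed in: The block rests upright on the rails (centre 54 to 63 mm above the clamp's origin), within 14 mm of the bar's centre line, its y axis along the bar within 0.12 rad, at rest; the sliding jaw presses on it with more than 8 N; the trigger is released (below 0.05 rad) (all of step 2 and angle between the y axis of block and the y axis of clamp, either way round below 0.12 rad and linear speed of block below 0.01 m/s); the robot touches nothing.
It fails at once if the jaw presses on the block with more than 30 N (joint crushed) (contact force between bar and block above 30 N).
It fails at once if the fingers push the sliding jaw (more than 5 N) (contact force between the fingers and bar above 5 N).
It fails at once if a bystander is moved by more than 25 mm (distance of any of glue, stapler, tape, marker, notebook, eraser from where it was at the start of the episode above 0.025 m).
It also fails if it takes over 64 s, if anything falls off the work surface, if the arm or the gripper's body presses on something with over 40 N, if the wrist force passes 120 N, or if a joint passes its speed limit or range.

## Working session

There is one attempt and no reset: what is moved stays moved. The work goes in short steps, Python scripts to look and compute and a tool call to move; the robot and the scene stay as the last step left them, time stands still between calls to the robot, and variables do not carry over. Pictures are saved under pics/ and viewed, at most 10 in all, crops included, and the job is handed in when it is done.

Besides the shell and the picture viewer there is one more tool, called after "Call:" as a command line: name --argument value ..., lists and objects as JSON in quotes. play_rows: Moves the arm, as the interface text tells. Its arguments: {"type":"object","properties":{"rows":{"type":"string"},"grip_force":{"type":"number"}},"required":["rows"]}

```bash
mkdir -p pics; cat > h.py <<'E'
import numpy as np, cv2
from plant import bot
def snap(name,fn):
    im=bot.snapshot(name); cv2.imwrite('pics/'+fn,im[:,:,::-1]); return im
def cam(name):
    p=bot.camera_params(name); f=240/np.tan(np.radians(p['fovy'])/2)
    K=np.array([[f,0,p['cx']],[0,f,p['cy']],[0,0,1]]); return K,np.array(p['rvec'],float),np.array(p['tvec'],float),p
def ray(name,px,z):
    K,r,t,_=cam(name); R=cv2.Rodrigues(r)[0]; c=-R.T@t
    out=[]
    for u,v in px:
        d=R.T@np.linalg.inv(K)@[u,v,1]; out.append(c+d*(z-c[2])/d[2])
    return np.round(out,4)
def proj(name,P):
    K,r,t,_=cam(name); return np.round(cv2.projectPoints(np.array(P,float),r,t,K,None)[0].reshape(-1,2),1)
E
python3 - <<'E'
from h import *
a=snap('scene','a.png'); b=snap('side','b.png')
for n in('scene','side','wrist'): print(cam(n)[3])
o=bot.get_obs(); print(o['orientation'],o['ee_pos'],o['width'])
E
```

```text
{'fovy': 51.593303041367946, 'cx': 320.01687705927975, 'cy': 239.56564483840913, 'rvec': array([ 2.3246279 , -0.58640476,  0.22831705]), 'tvec': array([-0.50911991,  0.21409869,  1.32162941])}
{'fovy': 43.65360984413202, 'cx': 340.62660494515563, 'cy': 251.99833122712175, 'rvec': array([ 0.11578182,  2.63712439, -1.63458465]), 'tvec': array([0.52914945, 0.08964228, 1.75956649])}
{'fovy': 61.53843279080635, 'cx': 314.09005381798033, 'cy': 241.9308840848852, 'rvec': array([-2.39967423, -1.60946983, -0.23255678]), 'tvec': array([-0.57421375, -0.03839382,  0.3795422 ])}
[ 1.93672565e-01  9.81066082e-01 -5.03859762e-04 -1.60327170e-04] [0.21841847 0.53167062 0.23077103] 0.9989730166451758
```

View pics/a.png

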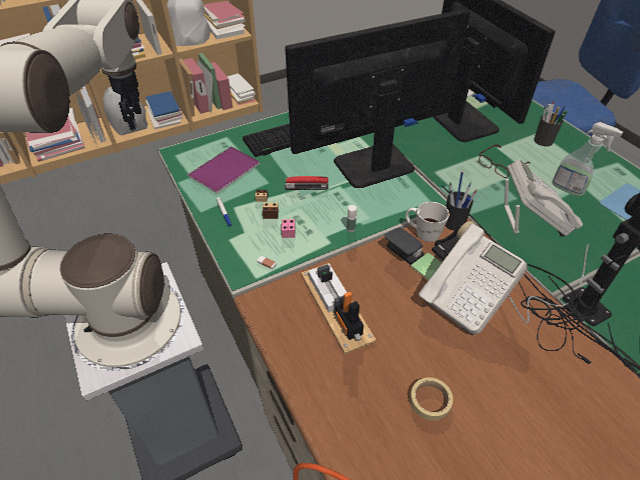

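View pics/b.png

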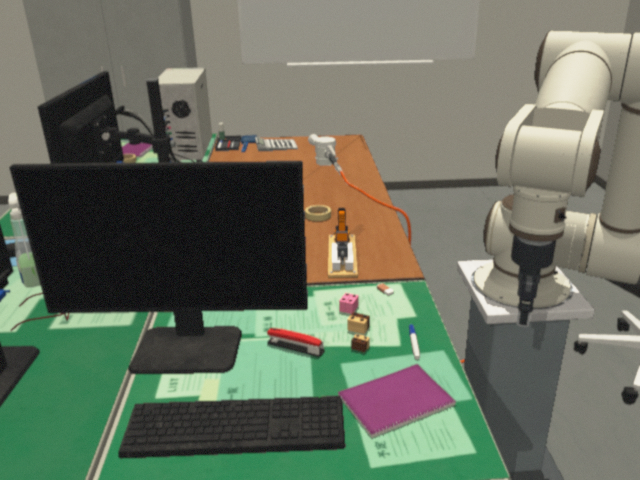

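Candidates for the block in the scene view are (270,211) two-tone, (261,196) smaller two-tone and (288,229) pink. The pink one is excluded and the larger of the other two is probably (270,211), so I'll check it in a close crop.

```bash
python3 - <<'E'
from h import *
a=cv2.imread('pics/a.png');b=cv2.imread('pics/b.png')
A=cv2.resize(a[182:247,240:305],(390,390),interpolation=cv2.INTER_CUBIC)
B=cv2.resize(a[258:355,293:390],(400,400),interpolation=cv2.INTER_CUBIC)
cv2.imwrite('pics/c.png',np.hstack([cv2.resize(A,(400,400)),B]))
print(ray('scene',[(270,213),(261,198),(288,232)],0.018))
print(ray('scene',[(304,271),(324,264),(375,341),(346,350)],0.012))
E
```

```text
[[0.4942 0.1798 0.018 ]
 [0.4976 0.2588 0.018 ]
 [0.508  0.0766 0.018 ]]
[[ 0.4829 -0.0801  0.012 ]
 [ 0.5458 -0.0842  0.012 ]
 [ 0.5369 -0.3715  0.012 ]
 [ 0.459  -0.359   0.012 ]]
```

View pics/c.png

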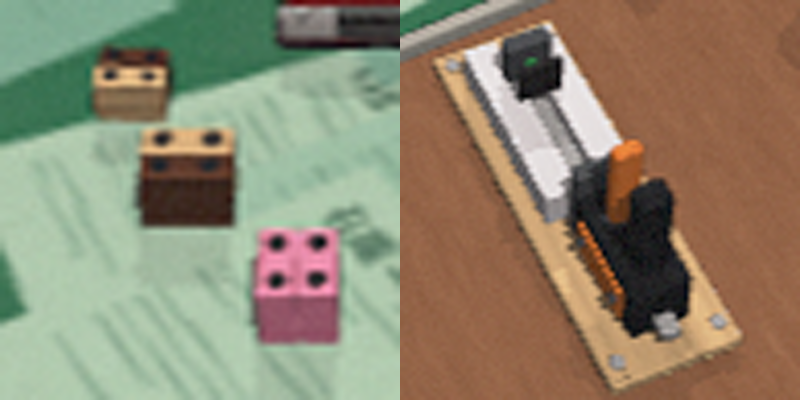

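The crop confirms the target at scene (270,211): it is the larger two-tone block, light half away from the camera. The clamp's board corners are at (304,271), (324,264), (375,341) and (346,350). The handle is at the near end, so clamp y is roughly world +y.

Call:
play_rows --rows "0 0.02 -0.026 0 -0.09;0 0.021 -0.027 0 -0.09;0 0.021 -0.027 0 -0.09;0 0.021 -0.027 0 -0.09;0 0.021 -0.027 0 -0.09;0 0.021 -0.027 0 -0.09;0 0.021 -0.027 0 -0.09;0 0.021 -0.027 0 -0.09;0 0.021 -0.027 0 -0.09;0 0.021 -0.027 0 -0.09;0 0.021 -0.027 0 -0.09;0 0.021 -0.027 0 -0.09;0 0.021 -0.027 0 -0.09;0 0 0 0 0"

```text
clock: 1.27
ee_pos: [0.493, 0.1777, 0.2306]
orientation: [0.707, 0.708, -0.001, 0.0]
ft_force: [0.3, 0.9, 0.3]
width: 0.998
grasp_force: 0.0
```

```bash
python3 - <<'E'
from h import *
snap('wrist','d.png'); o=bot.get_obs(); print(o['clock'],o['ee_pos'],o['qpos'])
K,r,t,p=cam('wrist'); R=cv2.Rodrigues(r)[0]; print(-R.T@t,R); print(proj('wrist',[[.494,.18,.018]]))
np.savez('pics/d.npz',K=K,r=r,t=t)
E
```

```text
1.3167 [0.49171226 0.17960974 0.23062358] [ 2.03171482e-01  4.37959332e-02  1.55532637e+00 -3.11982060e-04
  1.54362084e+00  1.97073721e-01]
[0.49206346 0.25249259 0.37292137] [[ 9.99979629e-01  6.33005671e-03 -8.19968815e-04]
 [ 6.29768391e-03 -9.57521184e-01  2.88294159e-01]
 [ 1.03978087e-03 -2.88293450e-01 -9.57541542e-01]]
[[316.1 205.2]]
```

View pics/d.png

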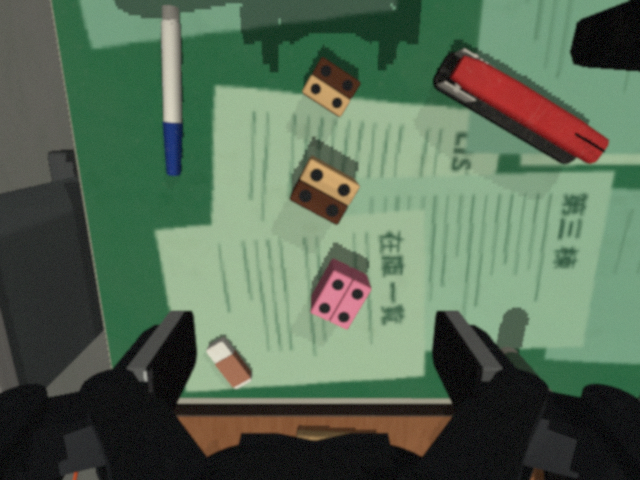

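Wrist view: the two-tone block's four holes are at (316,174), (344,190), (305,196) and (333,210), so it is turned about -0.5 rad. The pink block is at (340,293) and the small one at (331,87).

```bash
python3 - <<'E'
from h import *
P=ray('wrist',[(316,174),(344,190),(305,196),(333,210),(340,300),(331,80)],0.036); print(P, P[:4].mean(0))
d=P[1]-P[0]+P[3]-P[2]; print('x ang',np.arctan2(d[1],d[0])); d=P[0]-P[2]+P[1]-P[3]; print('y ang',np.arctan2(d[1],d[0])-np.pi/2)
o=bot.get_obs(); print(o['ee_pos'])
# finger tip projections
c=bot.get_obs()['ee_pos']
E
```

```text
[[0.4936 0.21   0.036 ]
 [0.5173 0.1968 0.036 ]
 [0.4845 0.1915 0.036 ]
 [0.5084 0.1796 0.036 ]
 [0.5164 0.0959 0.036 ]
 [0.5048 0.2828 0.036 ]] [0.50095  0.194475 0.036   ]
x ang -0.48525687989211236
y ang -0.4670033011029566
[0.49171226 0.17960974 0.23062358]
```

Call:
play_rows --rows "0 0.0025 0.0035 -0.02 -0.12;0 0.0025 0.0035 -0.025 -0.12;0 0.0025 0.0035 -0.025 -0.12;0 0.002 0.0035 -0.025 -0.12;0 0 0 -0.03 0;0 0 0 -0.03 0;0 0 0 -0.03 0;0 0 0 -0.025 0;0 0 0 -0.015 0;0 0 0 0 0;0.6 0 0 0 0;0.6 0 0 0 0;0.6 0 0 0 0;0.6 0 0 0 0;0.6 0 0 0 0;0.6 0 0 0 0" --grip_force 30

```text
clock: 2.65
ee_pos: [0.5007, 0.1962, 0.0078]
orientation: [0.852, 0.524, 0.001, 0.0]
ft_force: [-1.7, 2.4, 7.9]
width: 0.556
grasp_force: 31.4
```

```bash
python3 - <<'E'
from h import *
snap('wrist','e.png'); o=bot.get_obs(); print(o['clock'],o['ee_pos'],o['width'],o['grasp_force'],o['ft_force'])
E
```

```text
2.7 [0.50076597 0.19622815 0.00780582] 0.5579838082944932 31.4256651699543 [-0.5933277   1.3267084   8.41435811]
```

View pics/e.png

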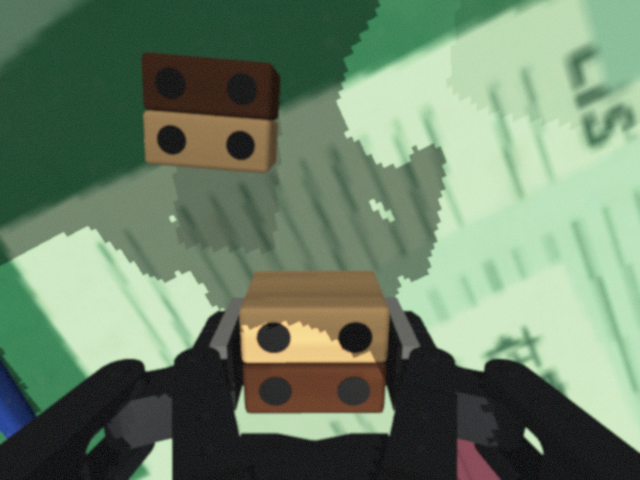

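The close view shows the block gripped square between the pads: light half up, hole centroid (314,364). The small decoy at (210,110) is untouched.

Call:
play_rows --rows "0.6 0 0 0.03 0;0.6 0 0 0.04 0;0.6 0 0 0.04 0;0.6 0 0 0.04 0.07;0.6 0 -0.02 0.04 0.07;0.6 0 -0.03 0.03 0.07;0.6 0 -0.035 0 0.07;0.6 0 -0.035 0 0.07;0.6 0 -0.035 0 0.07;0.6 0 -0.035 0 0;0.6 0 -0.035 0 0;0.6 0 -0.035 0 0;0.6 0 -0.03 0 0;0.6 0 -0.015 0 0;0.6 0 0 0 0;0.6 0 0 0 0;0.6 0 0 0 0" --grip_force 40

```text
clock: 4.12
ee_pos: [0.5, -0.1068, 0.2235]
orientation: [0.724, 0.69, 0.0, 0.0]
ft_force: [-0.7, 0.3, 0.6]
width: 0.555
grasp_force: 43.3
```

```bash
python3 - <<'E'
from h import *
snap('wrist','f.png'); o=bot.get_obs(); print(o['clock'],o['ee_pos'],o['orientation'],o['width'],o['grasp_force'])
K,r,t,_=cam('wrist'); np.savez('pics/f.npz',K=K,r=r,t=t)
E
```

```text
4.1667 [ 0.50001516 -0.10649627  0.22342864] [7.23967676e-01 6.89833847e-01 1.89971315e-04 1.77869412e-04] 0.5548099351220505 43.300235867500305
```

View pics/f.png

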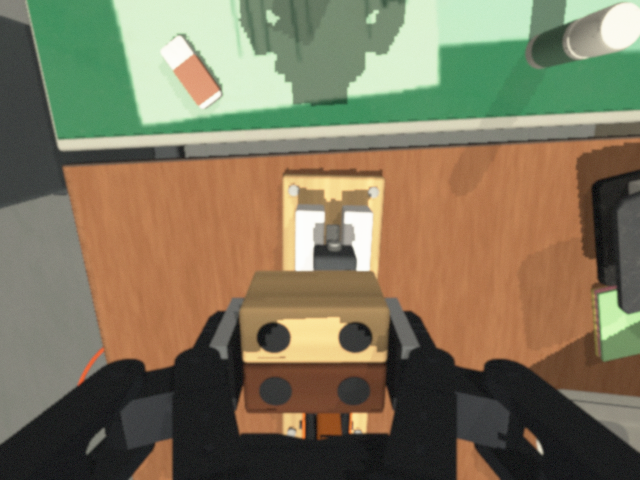

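The wrist view shows the board's far edge from (284,172) to (383,177). The rails' far end runs (297,206) to (371,210), and the jaw pad's front top edge is near (335,248). The board is nearly aligned with the tool.

```bash
python3 - <<'E'
from h import *
import h
B=ray('wrist',[(284,172),(383,177),(282,265),(378,265)],.012); print('board',B)
R=ray('wrist',[(298,206),(372,210),(294,270),(371,270)],.040); print('rails',R)
J=ray('wrist',[(314,247),(356,248)],.073); print('padtop',J)
J=ray('wrist',[(316,224),(352,224)],.076); print('jawtop',J)
H=ray('wrist',[(274,338),(355,338),(276,391),(353,391)],.2234+.0282);print('block in hand',H,H.mean(0))
print('scene board',ray('scene',[(304,271),(324,264),(375,341),(346,350)],.012))
# scene crop of clamp, for finer view
a=cv2.imread('pics/a.png'); b=cv2.imread('pics/b.png')
A=cv2.resize(a[258:358,295:385],None,fx=5.5,fy=5.5,interpolation=cv2.INTER_CUBIC)
S=cv2.resize(b[200:280,320:364],None,fx=6.8,fy=6.8,interpolation=cv2.INTER_CUBIC)
c=np.zeros((550,800,3),np.uint8); c[:A.shape[0],:A.shape[1]]=A; c[:S.shape[0],500:500+S.shape[1]]=S[:550,:300]
cv2.imwrite('pics/g.png',c); print(A.shape,S.shape)
E
```

```text
board [[ 0.4762 -0.0752  0.012 ]
 [ 0.5623 -0.0837  0.012 ]
 [ 0.4683 -0.1609  0.012 ]
 [ 0.5578 -0.1653  0.012 ]]
rails [[ 0.488  -0.1001  0.04  ]
 [ 0.5487 -0.1064  0.04  ]
 [ 0.4812 -0.156   0.04  ]
 [ 0.5475 -0.1592  0.04  ]]
padtop [[ 0.4999 -0.1257  0.073 ]
 [ 0.5318 -0.128   0.073 ]]
jawtop [[ 0.5023 -0.107   0.076 ]
 [ 0.5289 -0.1083  0.076 ]]
block in hand [[ 0.4883 -0.0993  0.2516]
 [ 0.514  -0.1006  0.2516]
 [ 0.4874 -0.1192  0.2516]
 [ 0.513  -0.1204  0.2516]] [ 0.500675 -0.109875  0.2516  ]
scene board [[ 0.4829 -0.0801  0.012 ]
 [ 0.5458 -0.0842  0.012 ]
 [ 0.5369 -0.3715  0.012 ]
 [ 0.459  -0.359   0.012 ]]
(550, 495, 3) (544, 299, 3)
```

View pics/g.png

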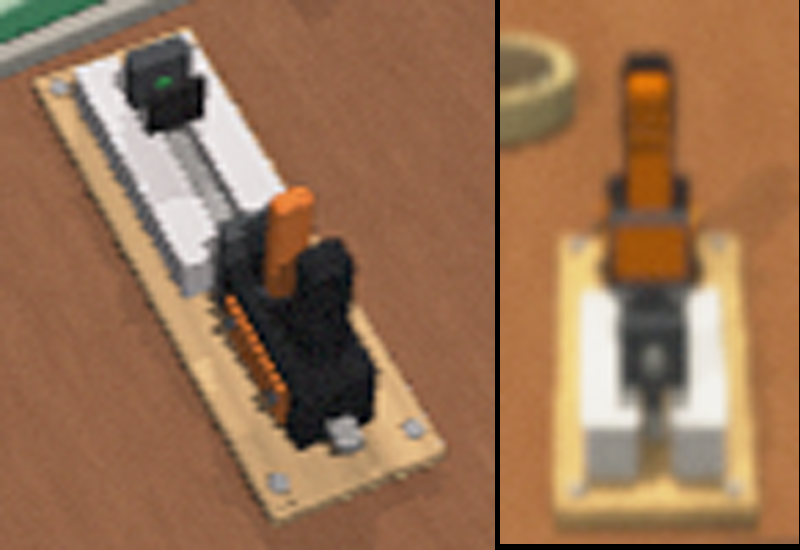

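The crop shows the rails' near-left corner at crop (183,262), the jaw pad's lower-left corner at (150,132) and the trigger tip at (293,188). The handle top is at (340,240) and the board's near corners are at (275,521) and (443,447). I'll fit the clamp pose from these plus the wrist points.

```bash
python3 - <<'E'
from h import *
from scipy.optimize import least_squares
s=lambda u,v:(295+u/5.5,258+v/5.5)
# view, px, clamp point(x,y,z)
L=[('wrist',(298,206),(-32,140,40)),('wrist',(372,210),(32,140,40)),
('scene',s(183,262),(-32,5,40)),('scene',s(76,70),(-32,140,40)),('scene',s(188,32),(32,140,40)),
('scene',s(293,190),(0,-38,130)),('scene',s(340,243),(0,-72,128))]
bd=[('wrist',(284,172),(-45,'f',12)),('wrist',(383,177),(45,'f',12)),('scene',s(35,80),(-45,'f',12)),('scene',s(275,519),(-45,'n',12)),('scene',s(443,447),(45,'n',12))]
jw=[('scene',s(150,132),(-16,0,43)),('scene',s(203,117),(16,0,43)),('scene',s(203,76),(16,0,73)),('wrist',(314,247),(-19,38,76)),('wrist',(356,248),(19,38,76))]
def res(p,full=False):
    x,y,a,O,n=p; out=[]
    c,sn=np.cos(a),np.sin(a); q={'wrist':([],[]),'scene':([],[])}
    for l in L+bd+jw:
        X,Y,Z=l[2]
        if Y=='n':Y=n
        elif Y=='f':Y=n+285
        elif l in jw:Y=Y+O
        X,Y,Z=X/1e3,Y/1e3,Z/1e3
        q[l[0]][0].append((x+c*X-sn*Y,y+sn*X+c*Y,Z)); q[l[0]][1].append(l[1])
    for k in q: out.append((cv2.projectPoints(np.array(q[k][0]),*P[k][1:3],P[k][0],None)[0].reshape(-1,2)-np.array(q[k][1]))/(2 if k=='wrist' else 1))
    return np.concatenate(out) if full else np.concatenate(out).ravel()
P={k:cam(k) for k in('wrist','scene')}
r=least_squares(res,[.507,-.243,-.08,78,-120],loss='soft_l1',x_scale=[.01,.01,.05,5,5])
print(r.x); print(np.round(res(r.x,1),1).tolist())
x,y,a=r.x[:3]; 
for n,Y in(('railmid',42.5),('mid',r.x[3]/2),('trigctr',-64)): print(n,x-np.sin(a)*Y/1e3,y+np.cos(a)*Y/1e3)
E
```

```text
[ 5.07518778e-01 -2.43867300e-01 -7.24456123e-02  8.03088996e+01
 -1.21277547e+02]
[[-1.3, 1.1], [0.5, 0.1], [-0.9, 1.3], [1.1, 0.0], [-1.9, -0.1], [2.3, 0.0], [0.1, -0.1], [-0.7, -1.2], [-0.2, -1.4], [-0.4, 0.1], [-2.7, 1.3], [-0.4, -1.1], [-0.3, -0.7], [1.0, -0.4], [-0.1, 0.3], [0.9, -0.7], [1.1, -0.3]]
railmid 0.5105950238721984 -0.20147877900664515
mid 0.5104252476502119 -0.20381817675145245
trigctr 0.5028863133159607 -0.30769942568872927
```

Call:
play_rows --rows "0.6 0.002 -0.02 0 -0.012;0.6 0.004 -0.03 0 -0.012;0.6 0.004 -0.03 -0.02 0;0.6 0 -0.0125 -0.03 0;0.6 0 0 -0.035 0;0.6 0 0 -0.035 0;0.6 0 0 -0.03 0;0.6 0 0 -0.015 0;0.6 0 0 0 0;0.6 0 0 -0.006 0;0.6 0 0 -0.003 0;0.6 0 0 0 0;0.6 0 0 0 0"

```text
clock: 5.25
ee_pos: [0.5107, -0.1998, 0.0503]
orientation: [0.732, 0.681, 0.0, 0.001]
ft_force: [0.4, -0.2, -0.8]
width: 0.557
grasp_force: 43.3
```

```bash
python3 - <<'E'
from h import *
a=snap('scene','h1.png');w=snap('wrist','h2.png');o=bot.get_obs(); print(o['clock'],o['ee_pos'],o['ft_force'],o['orientation'])
A=cv2.resize(a[230:340,290:390],(400,440),interpolation=cv2.INTER_CUBIC); W=cv2.resize(w,(400,300))
c=np.zeros((440,800,3),np.uint8); c[:,:400]=A; c[:300,400:]=W; cv2.imwrite('pics/h.png',c[:,:,::-1])
E
```

```text
5.35 [ 0.51061728 -0.19989426  0.05010354] [-0.67692975  2.84611044  5.58385113] [7.32351082e-01 6.80926625e-01 2.68692025e-04 8.67202475e-04]
```

View pics/h.png

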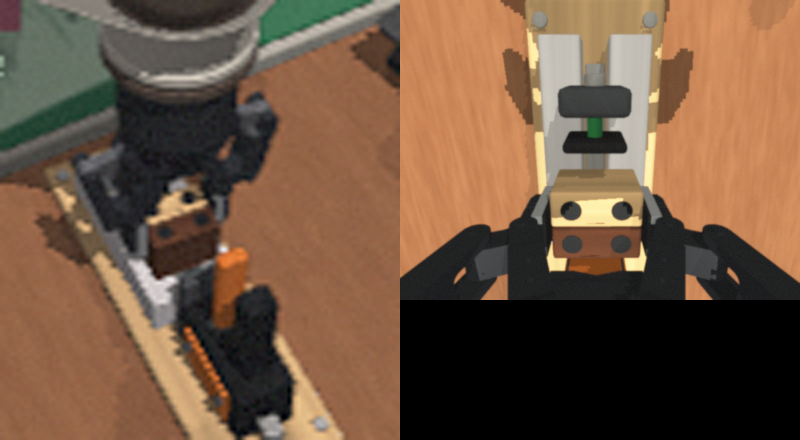

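The block is over the rails, level and in line with the slot: block centre at about (597,215) in the wrist half, jaw centre at (595,140). It is just touching, so I'll lower it slightly and release.

Call:
play_rows --rows "0.6 0 0 -0.002 0;0.6 0 0 0 0;0.3 0 0 0 0;0 0 0 0 0;0 0 0 0 0;0 0 0 0 0;0 0 0 0.02 0;0 0 0 0.035 0;0 0 0 0.04 0;0 0 0 0.04 0;0 0 0 0.03 0;0 0 0 0 0;0 0 0 0 0"

```text
clock: 6.43
ee_pos: [0.5105, -0.2, 0.2136]
orientation: [0.732, 0.681, 0.0, 0.001]
ft_force: [0.3, -0.4, -0.4]
width: 1.0
grasp_force: 0.0
```

```bash
python3 - <<'E'
from h import *
w=snap('wrist','i.png');o=bot.get_obs(); print(o['clock'],o['ee_pos'],o['ft_force'],o['width'])
E
```

```text
6.4833 [ 0.5100017  -0.19975537  0.21191014] [-0.34432328  0.05904039  0.2868024 ] 0.9969259327276621
```

View pics/i.png

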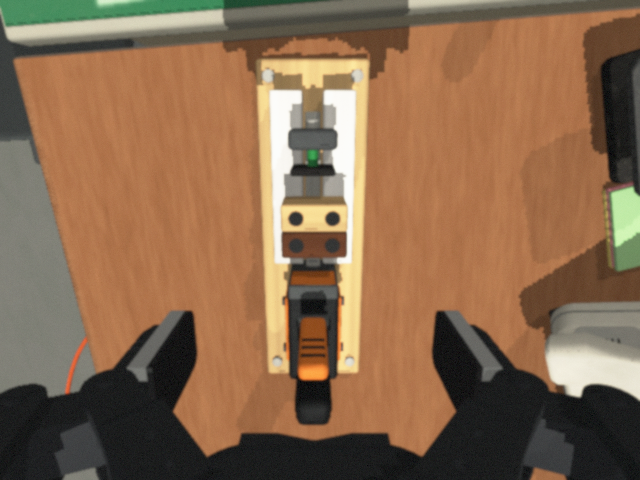

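The block stands free and square on the rails, holes at (296,219), (332,219), (297,245) and (332,245), with the jaw at (313,140) and the trigger and handle at (313,340) and (313,405). Next I'll turn the tool to close along the bar, above the handle.

Call:
play_rows --rows "0 -0.0005 -0.009 0 -0.12;0 -0.0005 -0.009 0 -0.121;0 -0.0005 -0.009 0 -0.121;0 -0.0005 -0.009 0 -0.121;0 -0.0005 -0.009 0 -0.121;0 -0.0005 -0.009 0 -0.121;0 -0.0005 -0.009 0 -0.121;0 -0.0005 -0.009 0 -0.121;0 -0.0005 -0.009 0 -0.121;0 -0.0005 -0.009 0 -0.121;0 -0.0005 -0.009 0 -0.121;0 -0.0005 -0.009 0 -0.121;0 -0.0005 0 -0.02 -0.119;0 0 0 -0.02 0;0 0 0 0 0;0 0 0 0 0"

```text
clock: 7.82
ee_pos: [0.5028, -0.3072, 0.1703]
orientation: [0.999, -0.036, -0.001, -0.001]
ft_force: [0.5, -0.3, 1.0]
width: 0.997
grasp_force: 0.0
```

```bash
python3 - <<'E'
from h import *
w=snap('wrist','j1.png');s=snap('side','j2.png');o=bot.get_obs(); print(o['clock'],o['ee_pos'],o['orientation'],o['qpos'])
S=cv2.resize(s[170:290,310:385],(300,480),interpolation=cv2.INTER_CUBIC)
c=np.zeros((480,800,3),np.uint8); c[:375,:500]=cv2.resize(w,(500,375)); c[:,500:]=S; cv2.imwrite('pics/j.png',c[:,:,::-1])
x,y,a=.5075,-.2439,-.0725
pts=[(0,-32,130),(0,-44,130),(0,-62,128),(0,-82,128),(10,-32,130),(-12,-82,128),(12,-82,128)]
W=[(x+np.cos(a)*p[0]/1e3-np.sin(a)*p[1]/1e3,y+np.sin(a)*p[0]/1e3+np.cos(a)*p[1]/1e3,p[2]/1e3) for p in pts]
print((proj('wrist',W)/1.28).tolist())
E
```

```text
7.9167 [ 0.50365733 -0.30780732  0.17251419] [ 9.99365777e-01 -3.56095712e-02  4.85358789e-05 -2.14100500e-05] [-6.79104926e-01  2.07960948e-01  1.48921055e+00  9.32426391e-05
  1.44436919e+00  9.62913849e-01]
[[194.0625, 218.125], [213.125, 218.125], [241.796875, 216.953125], [273.203125, 217.03125], [193.359375, 203.125], [272.734375, 234.29687499999997], [273.75, 199.0625]]
```

View pics/j.png

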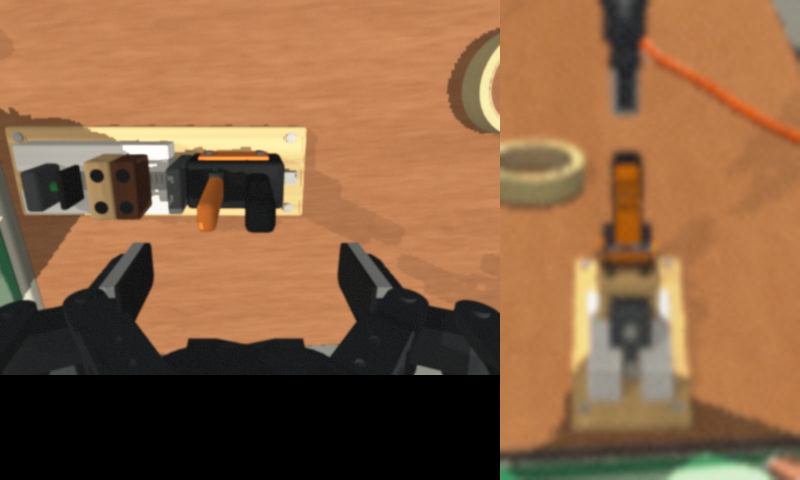

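Trigger tip at (206,222) and handle top at (260,222) in the wrist half, about 2 mm from the model's prediction towards the handle side. The side view shows the fingers in line with the trigger. I'll descend and make the first squeeze.

Call:
play_rows --rows "0 -0.002 -0.001 -0.03 0;0 0 0 -0.03 0;0 0 0 -0.02 0;0 0 0 -0.008 0;0 0 0 0 0;0.2 0 0 0 0;0.3 0 0 0 0;0.4 0 0 0 0;0.5 0 0 0 0;0.6 0 0 0 0;0.6 0 0 0 0;0.6 0 0 0 0" --grip_force 24

```text
clock: 8.92
ee_pos: [0.503, -0.3065, 0.0869]
orientation: [0.999, -0.036, 0.002, -0.002]
ft_force: [0.2, 26.3, 23.5]
width: 0.468
grasp_force: 27.7
```

```bash
python3 - <<'E'
from h import *
o=bot.get_obs(); print(o['clock'],o['ee_pos'],o['ft_force'],o['width'],o['grasp_force'])
E
```

```text
8.9167 [ 0.50295869 -0.30653058  0.0869345 ] [ 0.18624848 26.2801911  23.53868576] 0.46777575643610875 27.7210987592116
```

Call:
play_rows --rows "0.65 0 0 0 0;0.65 0 0 0 0;0.65 0 0 0 0"

```text
clock: 9.17
ee_pos: [0.503, -0.3065, 0.0869]
orientation: [0.999, -0.036, 0.002, -0.002]
ft_force: [0.4, 25.8, 23.4]
width: 0.468
grasp_force: 27.8
```

```bash
python3 - <<'E'
from h import *
s=snap('wrist','k1.png');snap('scene','k2.png');o=bot.get_obs(); print(o['clock'],o['ee_pos'],o['ft_force'],o['width'],o['grasp_force'],o['wrist_torque'])
a=cv2.imread('pics/k2.png')[240:340,290:390]; w=cv2.imread('pics/k1.png')
cv2.imwrite('pics/k.png',np.hstack([cv2.resize(a,(375,375),interpolation=cv2.INTER_CUBIC),cv2.resize(w[:,:400],(312,375))]))
E
```

```text
9.2667 [ 0.50294584 -0.30653512  0.08694927] [ 0.16844491 26.42174741 23.8634082 ] 0.46254532551331556 27.860512998886406 [ 5.33600969 -0.14123354  0.025142  ]
```

View pics/k.png

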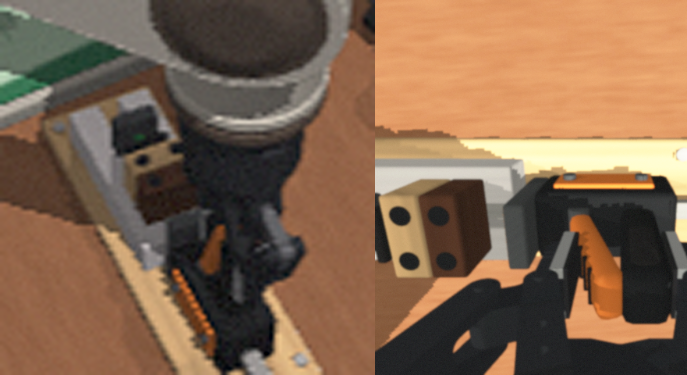

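That makes 11 views, one over the limit of 10, so I'll work from numbers from here on. It shows the trigger pulled to the handle and the block undisturbed. Next I'll release the trigger and track the jaw numerically by template matching.

Call:
play_rows --rows "0.4 0 0 0 0;0.1 0 0 0 0;0.1 0 0 0 0;0.1 0 0 0 0;0.1 0 0 0 0"

```text
clock: 9.68
ee_pos: [0.5015, -0.309, 0.0843]
orientation: [0.999, -0.036, 0.0, 0.0]
ft_force: [-0.0, -0.2, 0.2]
width: 0.896
grasp_force: 0.0
```

```bash
cat > jaw.py <<'E'
from h import *
x,y,a=.5075,-.2439,-.0725
def w(X,Y,Z): return (x+np.cos(a)*X-np.sin(a)*Y,y+np.sin(a)*X+np.cos(a)*Y,Z)
def opening(im,ref):
    # jaw template patch from ref (opening 80.3), matched by sub-pixel shift along the bar
    p=proj('scene',[w(-.019,.118,.076),w(.019,.118,.076),w(-.016,.08,.05),w(.016,.08,.073)])
    x0,y0=np.floor(p.min(0)-1).astype(int); x1,y1=np.ceil(p.max(0)+1).astype(int)
    f=6; up=lambda i:cv2.resize(cv2.cvtColor(i,cv2.COLOR_BGR2GRAY),None,fx=f,fy=f,interpolation=cv2.INTER_CUBIC)
    T=up(ref[y0:y1,x0:x1]); S=up(im[y0-4:y1+18,x0-4:x1+14])
    m=cv2.matchTemplate(S,T,cv2.TM_CCOEFF_NORMED); _,v,_,l=cv2.minMaxLoc(m)
    d=np.array(l)/f-4
    q=proj('scene',[w(0,.10,.07),w(0,.06,.07)]); u=(q[1]-q[0])/40
    return 80.3-d@u/(u@u), np.round(d,2), round(v,3)
def state():
    ref=cv2.imread('pics/a.png'); im=bot.snapshot('scene')[:,:,::-1].copy()
    o=bot.get_obs(); print('opening',opening(im,ref),'t',o['clock'],o['ee_pos'].round(4),o['ft_force'].round(1),round(o['width'],3),round(o['grasp_force'],1))
    return im
E
python3 - <<'E'
from jaw import *
r=cv2.imread('pics/a.png'); print(opening(r,r)); print(opening(cv2.imread('pics/h1.png'),r),opening(cv2.imread('pics/k2.png'),r)); state()
E
```

```text
(np.float64(80.3), array([0., 0.]), 0.999)
(np.float64(82.48351379828279), array([ 0.67, -1.17]), 0.475) (np.float64(71.20725670858833), array([1.5 , 2.33]), 0.644)
opening (np.float64(71.20725670858833), array([1.5 , 2.33]), 0.624) t 9.7333 [ 0.5015 -0.309   0.0842] [-0.7  0.2 -1. ] 0.899 0.0
```

The jaw moved about 10 mm (80 to 71) and stayed, so I'll do two more squeezes.

Call:
play_rows --rows "0.3 0 0 0 0;0.4 0 0 0 0;0.5 0 0 0 0;0.6 0 0 0 0;0.6 0 0 0 0;0.6 0 0 0 0;0.4 0 0 0 0;0.1 0 0 0 0;0.1 0 0 0 0;0.1 0 0 0 0;0.3 0 0 0 0;0.4 0 0 0 0;0.5 0 0 0 0;0.6 0 0 0 0;0.6 0 0 0 0;0.6 0 0 0 0;0.4 0 0 0 0;0.1 0 0 0 0;0.1 0 0 0 0;0.1 0 0 0 0"

```text
clock: 11.4
ee_pos: [0.5014, -0.309, 0.0838]
orientation: [0.999, -0.036, -0.0, -0.0]
ft_force: [-0.3, -0.8, 0.7]
width: 0.898
grasp_force: 0.0
```

```bash
python3 - <<'E'
from jaw import *
state()
E
```

```text
opening (np.float64(55.3532427645885), array([3.67, 6.67]), 0.476) t 11.45 [ 0.5014 -0.309   0.0838] [ 0.1 -0.1 -0.4] 0.901 0.0
```

Call:
play_rows --rows "0.3 0 0 0 0;0.4 0 0 0 0;0.5 0 0 0 0;0.6 0 0 0 0;0.6 0 0 0 0;0.6 0 0 0 0"

```text
clock: 11.95
ee_pos: [0.5021, -0.3063, 0.0856]
orientation: [0.999, -0.036, 0.001, -0.002]
ft_force: [-3.3, 27.3, 29.0]
width: 0.471
grasp_force: 27.1
```

```bash
python3 - <<'E'
from jaw import *
state()
E
```

```text
opening (np.float64(58.455894814715165), array([3.5 , 5.67]), 0.473) t 12.0 [ 0.5021 -0.3062  0.0856] [-3.4 27.  29.5] 0.466 27.2
```

Call:
play_rows --rows "0.4 0 0 0 0;0.1 0 0 0 0;0.1 0 0 0 0;0.1 0 0 0 0;0.1 0 0 0 0"

```text
clock: 12.42
ee_pos: [0.5014, -0.3089, 0.0838]
orientation: [0.999, -0.036, -0.0, -0.0]
ft_force: [0.1, -0.0, -0.3]
width: 0.902
grasp_force: 0.0
```

```bash
python3 - <<'E'
from jaw import *
state()
E
```

```text
opening (np.float64(60.03860604837804), array([2.83, 5.5 ]), 0.442) t 12.4667 [ 0.5014 -0.3089  0.0838] [0.  0.3 0.3] 0.9 0.0
```

The match scores are too low (the gripper hides the jaw). I'll lift clear and measure the wrist view rectified to the z = 76 mm plane of the jaw and block tops.

Call:
play_rows --rows "0 0 0 0.02 0;0 0 0 0.03 0;0 0 0 0.03 0;0 0 0 0.03 0;0 0 0 0 0;0 0 0 0 0"

```text
clock: 12.97
ee_pos: [0.502, -0.3093, 0.1955]
orientation: [0.999, -0.036, 0.001, 0.001]
ft_force: [-0.2, 0.3, -0.6]
width: 1.002
grasp_force: 0.0
```

```bash
cat > top.py <<'E'
from jaw import *
def ortho(im,z=.076):
    # 1 px = 0.5 mm; columns: y 130 -> -30 mm ; rows: x 30 -> -30 mm
    ys=np.arange(130,-30,-.5); xs=np.arange(30,-30,-.5); g=[w(X/1e3,Y/1e3,z) for X in xs for Y in ys]
    K,r,t,_=cam('wrist'); m=cv2.projectPoints(np.array(g),r,t,K,None)[0].reshape(len(xs),len(ys),2).astype(np.float32)
    return cv2.remap(im,m,None,cv2.INTER_CUBIC),xs,ys
def show(im,X=(0,),z=.076):
    O,xs,ys=ortho(im,z)
    for x0 in X:
        i=abs(xs-x0)<=2
        P=O[i].mean(0).astype(int); print('x',x0,' '.join('%d:%d,%d,%d'%(ys[j],*P[j]) for j in range(0,len(ys),4)))
E
python3 - <<'E'
from top import *
im=bot.snapshot('wrist'); cv2.imwrite('pics/l.png',im[:,:,::-1]); o=bot.get_obs(); print(o['clock'],o['ee_pos'])
show(im,(0,))
print('BEFORE'); show(cv2.imread('pics/j1.png')[:,:,::-1].copy(),(0,))
E
```

```text
13.0167 [ 0.50147176 -0.30886741  0.19388335]
x 0 130:82,81,71 128:82,81,71 126:89,72,57 124:109,72,47 122:110,74,48 120:109,73,49 118:136,104,70 116:163,132,90 114:165,142,112 112:163,154,139 110:160,153,142 108:157,153,144 106:156,151,144 104:157,153,146 102:156,152,144 100:157,152,145 98:157,153,145 96:157,153,145 94:157,153,145 92:158,154,147 90:159,156,148 88:158,154,146 86:159,155,147 84:159,155,147 82:160,155,148 80:159,156,148 78:160,157,148 76:161,157,148 74:160,156,149 72:162,157,149 70:161,157,148 68:161,156,148 66:137,135,128 64:60,62,61 62:59,61,59 60:57,59,58 58:56,57,57 56:56,58,56 54:46,47,47 52:38,40,39 50:34,34,33 48:36,40,38 46:36,66,42 44:35,62,40 42:33,33,30 40:43,39,33 38:167,135,92 36:177,143,96 34:171,138,93 32:167,135,91 30:170,138,93 28:168,137,92 26:158,129,87 24:156,126,85 22:155,126,85 20:127,103,69 18:77,52,36 16:67,42,28 14:65,40,26 12:67,42,30 10:68,43,29 8:67,42,28 6:71,45,31 4:72,45,32 2:71,44,31 0:53,34,23 -2:58,53,49 -4:59,59,59 -6:60,61,59 -8:58,60,59 -10:58,60,58 -12:50,51,50 -14:38,39,38 -16:34,36,35 -18:19,21,18 -20:20,21,21 -22:22,25,22 -24:24
[... 368 characters left out ...]
:19,20,18 78:22,21,19 76:21,19,19 74:86,85,80 72:117,111,102 70:178,145,101 68:178,144,98 66:171,139,94 64:149,121,82 62:127,103,72 60:128,105,73 58:143,115,79 56:156,127,87 54:159,129,87 52:156,127,86 50:124,100,68 48:78,52,36 46:69,41,28 44:66,40,28 42:60,39,26 40:54,38,28 38:54,38,28 36:60,40,29 34:69,43,31 32:72,46,31 30:69,43,30 28:49,33,23 26:39,26,18 24:44,30,21 22:41,26,18 20:42,27,19 18:44,29,21 16:70,63,58 14:106,103,97 12:107,106,100 10:101,99,93 8:108,107,100 6:101,99,95 4:108,106,99 2:80,78,74 0:64,66,65 -2:77,78,77 -4:72,74,71 -6:60,62,60 -8:58,60,58 -10:45,46,44 -12:37,38,37 -14:34,36,34 -16:22,22,22 -18:22,23,24 -20:23,23,24 -22:24,23,23 -24:25,25,25 -26:25,23,23 -28:26,26,26
```

```bash
python3 - <<'E'
from top import *
from scipy.spatial.transform import Rotation as Ro
o=bot.get_obs(); K,r,t,_=cam('wrist'); R=cv2.Rodrigues(r)[0]
Rt=Ro.from_quat(o['orientation']).as_matrix(); c=-R.T@t; cl=Rt.T@(c-o['ee_pos']); Rl=R@Rt   # cam in tool
def rayp(pos,q,px,z):
    Rw=Ro.from_quat(q).as_matrix(); C=np.array(pos)+Rw@cl; out=[]
    for p in px:
        d=(Rl@Rw.T).T@np.linalg.inv(K)@[*p,1]; P=C+d*(z-C[2])/d[2]-[x,y,0]
        out.append((P[0]*np.cos(a)+P[1]*np.sin(a), -P[0]*np.sin(a)+P[1]*np.cos(a)))
    return (np.array(out)*1e3).round(1).tolist()
q=[.7323,.6809,0,0]
print('i steel top back/front',rayp([.5103,-.2,.2128],q,[(313,129),(313,149)],.076),'pad top back/front',rayp([.5103,-.2,.2128],q,[(313,165),(313,175)],.073))
print('i block holes',rayp([.5103,-.2,.2128],q,[(296,219),(332,219),(297,245),(332,245)],.076))
print('h steel',rayp([.5106,-.1999,.0501],q,[(313,85*1.6),(313,117*1.6)],.076),'pad',rayp([.5106,-.1999,.0501],q,[(313,130*1.6),(313,152*1.6)],.073))
im=bot.snapshot('wrist'); show(im,(8,),.073)
O,xs,ys=ortho(im,.058)
g=O.astype(int); m=(g[...,1]>g[...,0]*1.4)&(g[...,1]>g[...,2]*1.25)&(g[...,1]>45); I=np.argwhere(m); print('green at z58 ~ y',ys[I[:,1]].min(),ys[I[:,1]].max(),'x',xs[I[:,0]].min(),xs[I[:,0]].max(),len(I))
E
```

```text
i steel top back/front [[-0.6, 112.8], [-0.6, 99.8]] pad top back/front [[-0.7, 88.8], [-0.7, 82.0]]
i block holes [[-12.8, 51.3], [12.8, 51.2], [-12.3, 31.9], [13.1, 31.9]]
h steel [[-0.2, 113.8], [-0.2, 99.4]] pad [[-0.2, 92.7], [-0.2, 81.6]]
x 8 130:82,78,68 128:101,70,49 126:109,72,47 124:108,72,47 122:108,72,47 120:147,114,75 118:170,138,93 116:171,139,94 114:171,139,94 112:171,139,93 110:170,139,94 108:172,140,95 106:170,139,94 104:170,139,94 102:169,138,93 100:168,138,97 98:166,137,96 96:166,137,95 94:166,136,95 92:166,136,96 90:166,136,96 88:167,137,96 86:165,137,96 84:165,136,95 82:163,133,93 80:160,131,91 78:156,129,90 76:151,124,86 74:139,115,81 72:147,120,85 70:143,118,84 68:131,110,80 66:63,63,60 64:58,60,58 62:56,59,58 60:56,58,56 58:57,58,57 56:49,51,51 54:40,40,41 52:36,36,35 50:35,36,36 48:36,40,37 46:35,48,38 44:33,36,32 42:32,31,29 40:123,100,69 38:179,144,98 36:164,133,90 34:106,87,61 32:72,62,47 30:69,60,45 28:89,75,54 26:133,108,74 24:160,130,87 22:156,126,86 20:99,77,52 18:70,43,29 16:64,41,29 14:48,34,26 12:37,29,25 10:40,32,30 8:52,41,37 6:96,63,45 4:104,64,44 2:65,41,29 0:46,30,23 -2:55,56,55 -4:61,61,60 -6:60,61,60 -8:58,60,58 -10:58,59,58 -12:45,46,45 -14:35,36,36 -16:33,33,32 -18:19,17,19 -20:21,22,20 -22:22,24,21 -24:23,24,22 -26:26,26,24 -28:23,23,21
green at z58 ~ y 50.5 55.5 x -5.5 3.5 170
```

At the start the pad front was at 82 mm and the steel's back at 113 mm. Now the steel's back is at 65.5 mm and the block spans 0 to 39.5 mm, so it is seated on the fixed jaw with the pad in about 5 mm (±1.5). That is borderline, so I'll give one more gentle squeeze at 20 N; it cannot reach 30 N.

Call:
play_rows --rows "0.1 0 0 -0.03 0;0.1 0 0 -0.035 0;0.1 0 0 -0.035 0;0.1 0 0 -0.01 0;0.1 0 0 0 0;0.25 0 0 0 0;0.3 0 0 0 0;0.35 0 0 0 0;0.4 0 0 0 0;0.44 0 0 0 0;0.48 0 0 0 0;0.52 0 0 0 0;0.56 0 0 0 0;0.6 0 0 0 0;0.6 0 0 0 0;0.6 0 0 0 0" --grip_force 20

```text
clock: 14.4
ee_pos: [0.5028, -0.3063, 0.0882]
orientation: [0.999, -0.036, 0.002, -0.002]
ft_force: [-7.0, 32.3, 32.3]
width: 0.497
grasp_force: 19.1
```

Call:
play_rows --rows "0.5 0 0 0 0;0.4 0 0 0 0;0.3 0 0 0 0;0.1 0 0 0 0;0 0 0 0 0;0 0 0 0 0;0 0 0 0.02 0;0 0 0 0.03 0;0 0 0 0.03 0;0 0 0 0.03 0;0 0 0 0 0;0 0 0 0 0;0 0 0 0 0"

```text
clock: 15.48
ee_pos: [0.5013, -0.3088, 0.1935]
orientation: [0.999, -0.036, -0.0, -0.0]
ft_force: [-0.1, 0.2, -0.5]
width: 1.003
grasp_force: 0.0
```

```bash
python3 - <<'E'
from top import *
im=bot.snapshot('wrist'); o=bot.get_obs(); print(o['clock'],o['ee_pos'])
O,xs,ys=ortho(im)
for x0 in(-4,0,4):
    P=O[abs(xs-x0)<=2].mean(0).astype(int); print(x0,' '.join('%d:%d,%d'%(ys[j],P[j][0],P[j][1]) for j in range(0,len(ys),2) if 34<=ys[j]<=72 or -6<=ys[j]<4))
O,xs,ys=ortho(im,.058); g=O.astype(int); m=(g[...,1]>g[...,0]*1.4)&(g[...,1]>g[...,2]*1.25)&(g[...,1]>45); I=np.argwhere(m); print('green',len(I),ys[I[:,1]].min(),ys[I[:,1]].max()) if len(I) else print('no green')
# block edge skew: far edge y at x=-18..18
O,xs,ys=ortho(im); 
for x0 in(-20,-5,5,20):
    P=O[abs(xs-x0)<=1].mean(0); sel=(ys<48)&(ys>30); j=np.argmax(np.diff(P[sel][:,0])); print(x0,ys[sel][j])
E
```

```text
15.5333 [ 0.5011845  -0.30860337  0.19294798]
-4 72:180,176 71:180,176 70:180,176 69:180,175 68:181,176 67:181,177 66:181,177 65:181,176 64:181,177 63:181,177 62:173,169 61:132,130 60:75,75 59:58,60 58:59,60 57:57,59 56:57,59 55:57,58 54:56,57 53:58,58 52:58,59 51:54,55 50:49,51 49:44,46 48:39,41 47:38,38 46:36,37 45:35,36 44:36,36 43:34,34 42:30,31 41:30,29 40:42,37 39:107,87 38:166,135 37:177,145 36:175,142 35:173,141 34:170,139 3:103,62 2:85,53 1:68,42 0:54,33 -1:49,37 -2:58,54 -3:61,61 -4:59,61 -5:61,62 -6:60,61
0 72:164,159 71:164,161 70:164,160 69:164,160 68:165,160 67:164,161 66:165,160 65:164,160 64:166,162 63:165,160 62:155,151 61:119,117 60:71,71 59:60,61 58:58,60 57:57,60 56:57,59 55:57,58 54:58,59 53:58,59 52:55,57 51:54,56 50:47,50 49:42,45 48:38,38 47:37,37 46:35,35 45:36,36 44:34,33 43:33,33 42:31,31 41:31,29 40:43,39 39:108,88 38:167,136 37:177,144 36:176,142 35:173,141 34:171,140 3:72,45 2:69,43 1:64,40 0:52,32 -1:48,35 -2:54,51 -3:59,59 -4:60,62 -5:59,61 -6:59,60
4 72:129,126 71:129,126 70:129,126 69:131,127 68:129,125 67:130,126 66:129,126 65:130,126 64:130,126 63:131,127 62:127,123 61:101,99 60:65,67 59:59,60 58:58,59 57:58,61 56:58,60 55:57,59 54:58,59 53:57,58 52:57,58 51:55,56 50:48,51 49:44,46 48:39,41 47:38,39 46:34,36 45:36,37 44:37,38 43:35,35 42:34,33 41:29,29 40:44,40 39:111,92 38:168,137 37:178,145 36:175,142 35:172,140 34:172,139 3:84,52 2:72,45 1:64,40 0:53,34 -1:46,34 -2:52,47 -3:57,57 -4:59,60 -5:60,61 -6:57,60
no green
-20 31.0
-5 39.5
5 39.5
20 39.5
```

The jaw advanced one more step: steel back at 60.8 mm, so the pad is in about 10 mm of 12 (about 14 N). The block is square and seated, the trigger is released and the arm is clear.

```bash
python3 -c "
from plant import bot
print(bot.sign_off())"
```

```text
the job is handed in; nothing more can be done
None
```

The block is seated square in the clamp, held with the pad pushed in about 10 mm (an estimated 14 N), with the trigger released and the job handed in at about 15.5 s; I viewed 11 pictures, one over the limit of 10.

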